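# Draw the vial board out over the code reader and hold it

### The arm

A 6-joint arm with a two-finger parallel gripper is mounted at the origin on the work surface. World frame = base frame: x ahead of the robot, y to its left, z up, the work surface at z = 0. Lengths are in mm, angles in degrees, forces in N, time in s.
With the tool pointing down it reaches from about 300 to 775 mm from the base axis. Payload 14.6 kg.
Tool frame: the origin (TCP) lies at the very end of the fingers, on their centre line; the grasp point (between the pads) lies 19 mm behind it (robot.tcp_to_grasp is the distance from the TCP to the grasp point, in mm); z points along the fingers, y is the line along which they close (so a half turn about z gives the same grasp; the last joint's range is limited). The gripper opens to 85 mm and grips with 20 to 120 N. Pads are 22 mm wide; open, the fingers measure 114 mm over their backs; the gripper's body (76 mm by 85 mm) begins 54 mm behind the grasp point. The pads swing forward as they close: fully open they stand 13 mm farther back than shut.
Start: joints at [-80.936, 17.183, 87.147, -0, 75.671, -3.816], TCP at [122.595, -536.153, 231.281] pointing down, gripper open.
Joint ranges: [-173.82, 173.82], [-45.26, 126.66], [13.44, 144.39], [-59.66, 239.66], [0, 175.72], [-146.38, 146.38]. Speed limits (degrees/s): [127.2, 127.2, 147.25, 180, 180, 180].

### API

Orientations are given as a 3x3 rotation matrix whose columns are the frame's x, y, z axes.
In Python, from bench import robot, viewer, order gives the robot as it stands.
- The arm moves only by the tool play_rows, never from a script. Its argument "plan" is a list of rows, each an object with "travel": the shift along the tool's x, y, z in m, a list of three; "dr": the turn, a rotation vector about the tool's x, y, z in degrees, a list of three; "claw": the opening, from 0 (shut) to 1 (fully open). A call has 1 to 20 rows; each row shifts and turns the commanded pose from where the row before left it, along the tool's axes as they then stand; what a row does not reach is not made up. A row lasts 1/12 s, in which the tool goes at most 41.7 mm and 7.16 degrees, less where a joint would pass 70% of its speed; a pose out of reach is approached as far as the arm can. A call is refused whole if a number of a shift passes 0.0417 or a number of a turn 7.16, either way. A call with a gripper value outside its range is refused whole. The fingers move at their own pace and stop on an object; "squeeze" is the grip in N (left out, the last holds). Time passes only in rows, so rows that do not move let the fingers close. It gives the time, the measured TCP pose, the force, the opening and the grip force at its end, in the units of the state.
- robot.observe(): the state, without advancing time (a new reading comes with each control period).
- viewer.snapshot(name): name is "side" or "top" or "wrist"; returns a dict with "frame" (384x512x3 uint8, blue, green, red), "range_z" (384x512 float32, mm along the optical axis (not along the pixel's ray), 0 where there is no reading), "K" (3x3 intrinsics, pixels), "rvec" (rotation vector, rad) and "tvec" (3), from world to camera coordinates, as OpenCV has them. Camera axes: x right, y down, z forward; pixel columns grow to the right and rows downward; lengths in mm; the calibration is good to about 2 mm. A picture is of the moment at which its call begins.
- order.job_done(): hands the job in; it is judged then, once.
The state is a dict: "time_s": time; "joint_pos": joint angles; "joint_vel": joint speeds; "effort": joint torques, N m; "tool_pos": TCP position; "tcp_rot": TCP orientation; "ft_force": force on the tool from outside, world axes, zero at the start; "wrist_torque": the same for the moment, N m; "gripper_width": finger opening in mm; "grasp_force": force on a finger pad.
Only numpy, scipy, OpenCV 4.12 (cv2) and the standard library are available. Lean on these libraries where they do the work, as an engineer would, in place of code of your own. Each camera call takes 0.05 s, during which the arm holds its last target. There are 200 camera calls.

### The job

Draw the blue-handled vial board straight out of its stand, towards you, until its red line is level with the stand's front edge and no further, so that its four vials hang over the glass of the code reader. Keep it level all the way, with the vials in their seats: that far out it would tip, so finish still holding it there, level, its rear resting on the stand. Leave the yellow-handled board and everything else on the bench alone.

Things in the scene. Friction and masses are not known exactly. Their poses are not given: they have to be found in the camera images.
- stand: fixed two-bay aluminium stand, 300 deep (x) x 247 wide (y), runners 100 mm above the bench, 12 mm lips guide each board with 4 mm play a side; open above: a board out to its red line is nose-heavy and tips unless held. Origin on the bench under the middle of its front edge, +x to the rear; boards draw out along -x. Bay centres y = +-60.5 mm, either board in either bay
- stand_edge (a point): middle of the stand's front edge, at the height of the runners' top (100 mm above the bench); axes as the stand
- reader: fixed flat grey code reader with a glass top, 150 (x) x 240 (y) x 58 mm high, on the bench right in front of the stand, centre 85 mm in front of the stand's front edge; origin at the centre of its underside. Drawn-out boards pass 41 mm above it
- blue_board: white plate 300 (x) x 108 (y) x 18 mm, about 0.55 kg, loose on one bay's runners; origin under the middle of its front edge, +x to the stand's rear. blue U-shaped pull handle near its front end; red line 4 mm wide across top and sides at x = 180 mm. Vial seats 29 mm wide, 14 deep at x = 95, 140, 225, 268, y = +-27 mm. Four vials, in the front seats
- blue_grip (a point): centre of the blue handle's crossbar: 12 mm thick (board x), 70 long (y), 16 high, on two 10 mm wide posts at y = +-30 mm. 15 mm behind the board's front edge, 54 mm above its underside (154 mm above the bench); 28 mm free under the bar. Nearest vials begin 66 mm behind it. Axes as the board
- blue_line (a point): middle of the red line on the blue-handled board, on the board's top (18 mm above its underside), 165 mm behind the handle bar. Axes as the board
- yellow_board: white plate 300 (x) x 108 (y) x 18 mm, about 0.55 kg, loose on one bay's runners; origin under the middle of its front edge, +x to the stand's rear. yellow U-shaped pull handle near its front end; red line 4 mm wide across top and sides at x = 180 mm. Vial seats 29 mm wide, 14 deep at x = 95, 140, 225, 268, y = +-27 mm. Two vials
- vial1: amber glass vial with white cap, 27 mm across, 58 mm high, 0.03 kg, origin at the centre of its foot, z up; it stands loose in a seat of the blue-handled board, its foot 4 mm above the board's underside, its cap reaching 44 mm above the board's top
- vial2: amber glass vial with white cap, 27 mm across, 58 mm high, 0.03 kg, origin at the centre of its foot, z up; it stands loose in a seat of the blue-handled board, its foot 4 mm above the board's underside, its cap reaching 44 mm above the board's top
- vial3: amber glass vial with white cap, 27 mm across, 58 mm high, 0.03 kg, origin at the centre of its foot, z up; it stands loose in a seat of the blue-handled board, its foot 4 mm above the board's underside, its cap reaching 44 mm above the board's top
- vial4: amber glass vial with white cap, 27 mm across, 58 mm high, 0.03 kg, origin at the centre of its foot, z up; it stands loose in a seat of the blue-handled board, its foot 4 mm above the board's underside, its cap reaching 44 mm above the board's top
- vial5: amber glass vial with white cap, 27 mm across, 58 mm high, 0.03 kg, origin at the centre of its foot, z up; it stands loose in a seat of the yellow-handled board, its foot 4 mm above the board's underside, its cap reaching 44 mm above the board's top
- vial6: amber glass vial with white cap, 27 mm across, 58 mm high, 0.03 kg, origin at the centre of its foot, z up; it stands loose in a seat of the yellow-handled board, its foot 4 mm above the board's underside, its cap reaching 44 mm above the board's top
- wash_bottle: white wash bottle with red cap and spout, 64 mm across, 190 mm high; origin at the centre of its foot
- beaker: empty glass beaker, 70 mm across, 95 mm high; origin at the centre of its foot
- jar: amber jar with black lid, 68 mm across, 110 mm high; origin at the centre of its foot
- cap_tray: blue open tray of white vial caps, 130 x 95 x 35 mm; origin at the centre of its underside
- spatula: broad-bladed laboratory spatula with black handle, 190 mm long, lying on the bench; origin at the middle of its underside
There are look-alikes about, which are no part of the job. Leave any black or purple look-alike of the vial4 alone.

How it is judged (in metres and radians):
At the end, for the whole second after the job is handed in: Blue board: red line within 6 mm of the stand's front edge, resting height within 5 mm, level within 3 and square within 4.5 degrees, still, held by the fingers (over 1 N), clear of the reader, its vials upright in their seats. Yellow board and its vials moved under 12 mm, all else under 20 mm (x of blue_line in the frame of stand_edge between -0.006 and 0.006 m and z of blue_line in the frame of stand_edge between 0.013 and 0.023 m and angle between blue_board's own z axis and vertical below 0.052 rad and angle between the x axis of blue_board and the x axis of stand, either way round below 0.08 rad and contact force between the fingers and blue_board above 1 N and contact force between blue_board and reader below 0.1 N and linear speed of blue_board below 0.01 m/s and z of each of vial1, vial2, vial3, vial4 in the frame of blue_board below 0.009 m and angle between each of vial1, vial2, vial3, vial4's own z axis and vertical below 0.2 rad and distance of each of yellow_board, vial5, vial6 from where it was at the start of the episode below 0.012 m and distance of each of wash_bottle, beaker, jar, cap_tray, spatula from where it was at the start of the episode below 0.02 m); the arm keeps its last pose, push and grip.
It fails at once if the blue-handled board is drawn more than 15 mm past its red line (x of blue_line in the frame of stand_edge below -0.015 m).
It fails at once if the blue-handled board is tilted by more than 7 degrees (angle between blue_board's own z axis and vertical above 0.122 rad).
It fails at once if a vial of the blue-handled board leaves its seat (z of any of vial1, vial2, vial3, vial4 in the frame of blue_board above 0.014 m).
It fails at once if the yellow-handled board or its vials are moved (distance of any of yellow_board, vial5, vial6 from where it was at the start of the episode above 0.012 m).
It fails at once if something else on the bench is moved (distance of any of wash_bottle, beaker, jar, cap_tray, spatula from where it was at the start of the episode above 0.02 m).
It also fails if it takes over 38 s, if anything falls off the work surface, if the arm or the gripper's body presses on something with over 40 N, if the wrist force passes 120 N, or if a joint passes its speed limit or range.

## Working session

There is one attempt and no reset: what is moved stays moved. The work goes in short steps, Python scripts to look and compute and a tool call to move; the robot and the scene stay as the last step left them, time stands still between calls to the robot, and variables do not carry over. Pictures are saved under pics/ and viewed, at most 10 in all, crops included, and the job is handed in when it is done.

Besides the shell and the picture viewer there is one more tool, called after ">>>" as name(argument=value, ...), one argument or row to a line, values as JSON. play_rows: Moves the arm, as the interface text tells. Its arguments: {"type":"object","properties":{"plan":{"type":"array"},"squeeze":{"type":"number"}},"required":["plan"]}

```bash
mkdir -p pics
cat > h.py <<'E'
import numpy as np, cv2
from bench import robot, viewer, order
def snap(n,f):
    s=viewer.snapshot(n); cv2.imwrite('pics/'+f+'.png',s['frame']); np.savez('pics/'+f+'.npz',**s); return s
def load(f): return dict(np.load('pics/'+f+'.npz'))
def px(s,u,v,z=None):
    R,_=cv2.Rodrigues(s['rvec']); t=np.ravel(s['tvec']); d=np.linalg.inv(s['K'])@[u,v,1]
    C=-R.T@t; w=R.T@d
    if z is None: return C+w*s['range_z'][int(round(v)),int(round(u))]
    return C+w*(z-C[2])/w[2]
def proj(s,P): return cv2.projectPoints(np.float64(P).reshape(-1,3),s['rvec'],s['tvec'],s['K'],None)[0].reshape(-1,2)
E
python3 - <<'E'
from h import *
a=snap('top','top0');b=snap('side','side0')
cv2.imwrite('pics/both0.png',cv2.resize(np.vstack([a['frame'],b['frame']]),None,fx=.78,fy=.78))
o=robot.observe();print(o['tool_pos'],o['tcp_rot'],o['time_s'],o['gripper_width'])
E
```

```text
[ 122.54863861 -535.95224249  230.77176297] [[ 9.74853676e-01  2.22845877e-01 -1.61525809e-04]
 [ 2.22845921e-01 -9.74853102e-01  1.06068113e-03]
 [ 7.89044815e-05 -1.07000427e-03 -9.99999424e-01]] 0.1 85.16460374796696
```

View pics/top0.png

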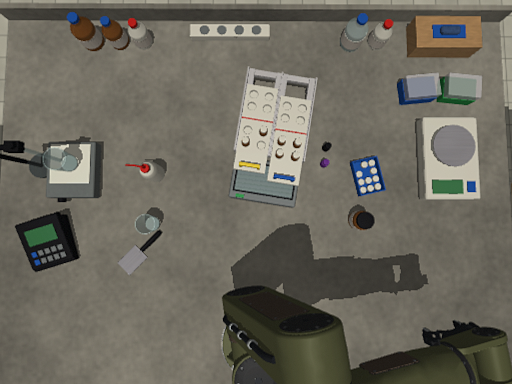

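View pics/side0.png

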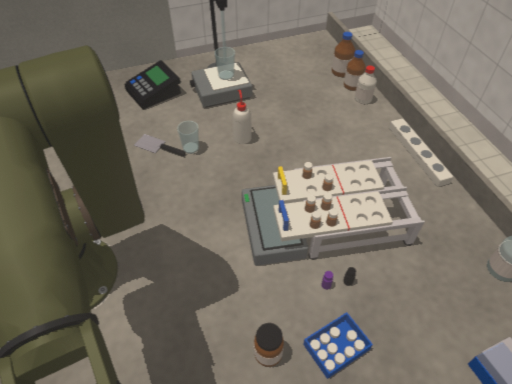

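Top view: blue handle at (285,178), yellow at (250,165). The purple and black look-alikes at (325,162) and (326,146) are not part of the job. I'll confirm in an enlarged crop.

Run:
```python
from h import *
s=load('top0')
c=s['frame'][60:215,220:330]
cv2.imwrite('pics/crop.png',cv2.resize(c[0:155],None,fx=3.8,fy=3.8,interpolation=cv2.INTER_CUBIC))
hsv=cv2.cvtColor(s['frame'],cv2.COLOR_BGR2HSV)
def cloud(m):
    v,u=np.nonzero(m); return np.array([px(s,a,b) for a,b in zip(u,v)]),u,v
box=np.zeros(hsv.shape[:2],bool); box[60:215,228:318]=1
m=box&(hsv[...,0]>100)&(hsv[...,0]<125)&(hsv[...,1]>150)
P,u,v=cloud(m); k=P[:,2]>140; P=P[k]; print('blue',len(P),P.mean(0),P[:,2].max(),u.min(),u.max(),v.min(),v.max())
r=cv2.minAreaRect(np.float32(P[:,:2])); print(r)
m=box&((hsv[...,0]<6)|(hsv[...,0]>174))&(hsv[...,1]>110)
P,u,v=cloud(m); 
for lo,hi in((0,273),(273,400)):
  k=(u>=lo)&(u<hi); Q=P[k]; print('red',k.sum(),Q.mean(0),Q.min(0),Q.max(0)); 
f=np.linalg.svd(P[:,:2]-P[:,:2].mean(0))[2]; print('line dir',f[0])
# glass reader etc
print('cam',-cv2.Rodrigues(s['rvec'])[0].T@s['tvec'].ravel())
```

```text
blue 68 [576.27882792 -88.39875662 177.41574063] 1324.8612130966922 274 293 174 180
((527.7559814453125, -37.95188903808594), (54.956398010253906, 188.840087890625), 43.68938064575195)
red 36 [783.12015826  -4.01343289 117.95331281] [773.23379535 -54.96468388 113.59538438] [792.04987262  48.14256498 121.99135984]
red 33 [ 742.05832821 -117.21868214  117.97928739] [ 731.13238878 -167.64798241  114.16867406] [749.84087621 -65.25265177 122.43594062]
line dir [-0.3050056  -0.95235056]
cam [ 442.66612513   11.3422186  1324.8612131 ]
```

View pics/crop.png

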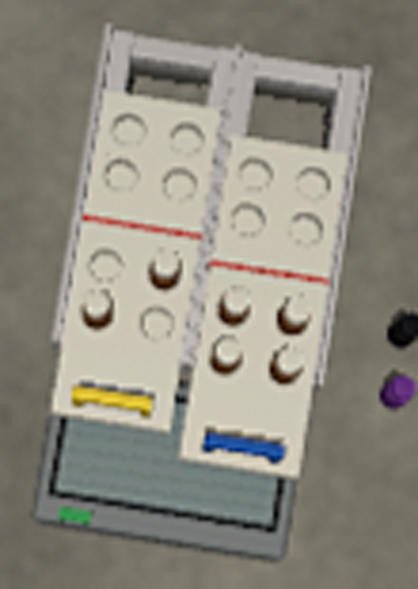

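```bash
cat >> h.py <<'E'
def fitpose(s,pairs,x0):
    from scipy.optimize import least_squares
    pts=np.array([p for p,_ in pairs],float); uv=np.array([q for _,q in pairs],float)
    def W(x):
        c,sn=np.cos(x[2]),np.sin(x[2]); R=np.array([[c,-sn,0],[sn,c,0],[0,0,1]]); return pts@R.T+[x[0],x[1],0]
    r=least_squares(lambda x:(proj(s,W(x))-uv).ravel(),x0,x_scale=[10,10,.05]); return r.x, r.fun.reshape(-1,2)
E
python3 - <<'E'
from h import *
s=load('top0')
C=lambda a,b:(220+(a+.5)/3.8-.5,60+(b+.5)/3.8-.5)
# stand corners (lip tops z~112) + reader corners (z=58), stand frame
st=[((300,123.5,112),C(107,27)),((300,-123.5,112),C(370,68)),((0,123.5,112),C(54,345)),((0,-123.5,112),C(320,385)),
 ((-160,120,58),C(35,518)),((-160,-120,58),C(285,558))]
x,r=fitpose(s,st,[650,-60,-.17]);print('stand',x,np.degrees(x[2]));print(r.round(1).tolist())
bb=[((0,54,18),C(180,458)),((0,-54,18),C(299,477)),((300,54,18),C(231,136)),((300,-54,18),C(349,154)),
 ((180,54,18),C(210,263)),((180,-54,18),C(329,282)),((15,35,62),C(204,438)),((15,-35,62),C(284,453))]
bb=[((p[0],p[1],p[2]+100),q) for p,q in bb]
b,r=fitpose(s,bb,[580,-90,-.17]);print('board',b,np.degrees(b[2]));print(r.round(1).tolist())
R=lambda t:np.array([[np.cos(t),-np.sin(t)],[np.sin(t),np.cos(t)]])
g=b[:2]+R(b[2])@[15,0]; print('grip',g)
print('board origin & line in stand',R(x[2]).T@(b[:2]-x[:2]), R(x[2]).T@(b[:2]+R(b[2])@[180,0]-x[:2]))
o=robot.observe();T=o['tcp_rot']; d=np.r_[g,200]-o['tool_pos'];print('tool shift',T.T@d)
a=np.degrees(np.arctan2(T[1,1],T[0,1]));print('tool y',a,'turn about tool z',-(np.degrees(b[2])-a), 'J',o['joint_pos'])
E
```

```text
stand [ 6.58917221e+02 -4.47812192e+01 -1.59235661e-01] -9.123531335930084
[[-0.3, -0.6], [0.2, -0.4], [-0.3, -0.8], [0.9, -0.0], [-0.8, 0.8], [0.3, 0.9]]
board [ 5.63681440e+02 -8.88412512e+01 -1.65529037e-01] -9.48411523470507
[[-0.4, 0.0], [-0.3, 0.2], [0.1, -0.3], [-0.2, 0.1], [0.1, -0.1], [-0.1, 0.0], [0.3, 0.3], [0.4, -0.2]]
grip [578.47640982 -91.31286362]
board origin & line in stand [-87.04461479 -58.60354514] [ 92.95182063 -59.73634539]
tool shift [ 543.54650768 -331.82352784   31.16972176]
tool y -77.1237522696669 turn about tool z -67.63963703496182 J [-8.09376839e+01  1.72129857e+01  8.71768952e+01  4.46874936e-04
  7.56715908e+01 -3.81403999e+00]
```

>>> play_rows(
  plan=[
    {"travel": [0.03376, 0.0004, 0], "dr": [0, 0, -3.382], "claw": 0.6},
    {"travel": [0.03376, 0.0004, 0], "dr": [0, 0, -3.382], "claw": 0.6},
    {"travel": [0.03376, 0.0004, 0], "dr": [0, 0, -3.382], "claw": 0.6},
    {"travel": [0.03376, 0.0004, 0], "dr": [0, 0, -3.382], "claw": 0.6},
    {"travel": [0.03376, 0.0004, 0], "dr": [0, 0, -3.382], "claw": 0.6},
    {"travel": [0.03376, 0.0004, 0], "dr": [0, 0, -3.382], "claw": 0.6},
    {"travel": [0.03376, 0.0004, 0], "dr": [0, 0, -3.382], "claw": 0.6},
    {"travel": [0.03376, 0.0004, 0], "dr": [0, 0, -3.382], "claw": 0.6},
    {"travel": [0.03376, 0.0004, 0], "dr": [0, 0, -3.382], "claw": 0.6},
    {"travel": [0.03376, 0.0004, 0], "dr": [0, 0, -3.382], "claw": 0.6},
    {"travel": [0.03376, 0.0004, 0], "dr": [0, 0, -3.382], "claw": 0.6},
    {"travel": [0.03376, 0.0004, 0], "dr": [0, 0, -3.382], "claw": 0.6},
    {"travel": [0.03376, 0.0004, 0], "dr": [0, 0, -3.382], "claw": 0.6},
    {"travel": [0.03376, 0.0004, 0], "dr": [0, 0, -3.382], "claw": 0.6},
    {"travel": [0.03376, 0.0004, 0], "dr": [0, 0, -3.382], "claw": 0.6},
    {"travel": [0.03376, 0.0004, 0], "dr": [0, 0, -3.382], "claw": 0.6},
    {"travel": [0.03376, 0.0004, 0], "dr": [0, 0, -3.382], "claw": 0.6},
    {"travel": [0.03376, 0.0004, 0], "dr": [0, 0, -3.382], "claw": 0.6},
    {"travel": [0.03376, 0.0004, 0], "dr": [0, 0, -3.382], "claw": 0.6},
    {"travel": [0.03376, 0.0004, 0], "dr": [0, 0, -3.382], "claw": 0.6},
  ],
)

```text
time_s: 1.77
tool_pos: [578.4, -89.5, 230.9]
tcp_rot: [[0.162, 0.987, -0.001], [0.987, -0.162, 0.0], [0.0, -0.001, -1.0]]
ft_force: [1.0, -0.2, -0.0]
gripper_width: 51.3
grasp_force: 0.0
```

>>> play_rows(
  plan=[
    {"travel": [0, 0, 0], "dr": [0, 0, 0], "claw": 0.6},
    {"travel": [0, 0, 0], "dr": [0, 0, 0], "claw": 0.6},
    {"travel": [0, 0, 0], "dr": [0, 0, 0], "claw": 0.6},
  ],
)

```text
time_s: 2.02
tool_pos: [578.0, -91.4, 231.0]
tcp_rot: [[0.165, 0.986, -0.001], [0.986, -0.165, -0.0], [-0.0, -0.001, -1.0]]
ft_force: [0.4, 0.5, 0.1]
gripper_width: 51.1
grasp_force: 0.0
```

Run:
```python
from h import *
w=snap('wrist','w1'); o=robot.observe();T=o['tcp_rot']; print(o['tool_pos'],o['gripper_width'],o['time_s'],o['ft_force']);print(T)
print('shift',T.T@(np.array([578.5,-91.3,135])-o['tool_pos']),'yaw',np.degrees(np.arctan2(T[1,1],T[0,1])))
```

```text
[577.89398067 -91.9166939  231.05783281] 51.20904973963193 2.0667 [-0.79517041  0.22859659  0.20385181]
[[ 1.65932491e-01  9.86137003e-01 -4.69498341e-04]
 [ 9.86137104e-01 -1.65932539e-01 -6.49783576e-05]
 [-1.41982615e-04 -4.52207713e-04 -9.99999888e-01]]
shift [ 0.72234157  0.53872659 96.05749743] yaw -9.551412838310203
```

View pics/w1.png

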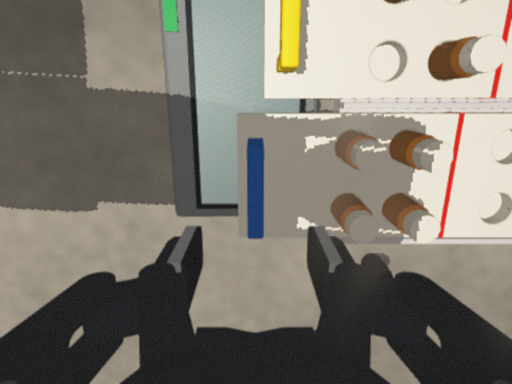

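Wrist view: the blue bar spans (256,139) to (256,237) and sits centred between the fingertips (about 195 and 315). I'll check its position numerically while descending.

Run:
```python
from h import *
s=load('w1')
for p in ((248,188),(263,188),(256,139),(256,237)): print(px(s,*p,162.).round(1))
print('red line', px(s,461,114,118.).round(1),px(s,443,238,118.).round(1))
```

```text
[574.5 -83.4 162. ]
[585.  -85.1 162. ]
[585.7 -50.2 162. ]
[ 573.9 -121.5  162. ]
red line [749.6 -63.2 118. ] [ 735.3 -170.5  118. ]
```

>>> play_rows(
  plan=[
    {"travel": [0, 0, 0.012], "dr": [0, 0, 0], "claw": 0.6},
    {"travel": [0, 0, 0.012], "dr": [0, 0, 0], "claw": 0.6},
    {"travel": [0, 0, 0.012], "dr": [0, 0, 0], "claw": 0.6},
    {"travel": [0, 0, 0.012], "dr": [0, 0, 0], "claw": 0.6},
  ],
)

```text
time_s: 2.4
tool_pos: [577.6, -91.6, 181.3]
tcp_rot: [[0.166, 0.986, -0.001], [0.986, -0.166, 0.0], [0.0, -0.001, -1.0]]
ft_force: [-0.6, -0.5, 0.4]
gripper_width: 51.8
grasp_force: 0.0
```

>>> play_rows(
  plan=[
    {"travel": [0.001, 0.001, 0.012], "dr": [0, 0, 0], "claw": 0.6},
    {"travel": [0.001, 0.0005, 0.012], "dr": [0, 0, 0], "claw": 0.6},
    {"travel": [0, 0, 0.012], "dr": [0, 0, 0], "claw": 0.6},
    {"travel": [0, 0, 0.01], "dr": [0, 0, 0], "claw": 0.6},
    {"travel": [0, 0, 0], "dr": [0, 0, 0], "claw": 0.6},
    {"travel": [0, 0, 0], "dr": [0, 0, 0], "claw": 0.6},
  ],
)

```text
time_s: 2.9
tool_pos: [579.8, -89.4, 136.9]
tcp_rot: [[0.165, 0.986, -0.001], [0.986, -0.165, 0.0], [0.0, -0.001, -1.0]]
ft_force: [-0.5, -0.3, -0.1]
gripper_width: 50.9
grasp_force: 0.0
```

>>> play_rows(
  plan=[
    {"travel": [0, 0, 0], "dr": [0, 0, 0], "claw": 0.4},
    {"travel": [0, 0, 0], "dr": [0, 0, 0], "claw": 0.25},
    {"travel": [0, 0, 0], "dr": [0, 0, 0], "claw": 0.2},
    {"travel": [0, 0, 0], "dr": [0, 0, 0], "claw": 0.15},
    {"travel": [0, 0, 0], "dr": [0, 0, 0], "claw": 0.1},
    {"travel": [0, 0, 0], "dr": [0, 0, 0], "claw": 0},
    {"travel": [0, 0, 0], "dr": [0, 0, 0], "claw": 0},
    {"travel": [0, 0, 0], "dr": [0, 0, 0], "claw": 0},
    {"travel": [0, 0, 0], "dr": [0, 0, 0], "claw": 0},
  ],
  squeeze=50,
)

```text
time_s: 3.65
tool_pos: [579.9, -89.4, 137.8]
tcp_rot: [[0.165, 0.986, 0.0], [0.986, -0.165, -0.0], [-0.0, 0.0, -1.0]]
ft_force: [-4.6, 0.7, 5.8]
gripper_width: 10.8
grasp_force: 50.1
```

>>> play_rows(
  plan=[
    {"travel": [0, -0.001, 0], "dr": [0, 0, 0], "claw": 0},
    {"travel": [0, -0.002, 0], "dr": [0, 0, 0], "claw": 0},
    {"travel": [0, -0.003, 0], "dr": [0, 0, 0], "claw": 0},
    {"travel": [0, -0.004, 0], "dr": [0, 0, 0], "claw": 0},
    {"travel": [0, -0.004, 0], "dr": [0, 0, 0], "claw": 0},
    {"travel": [0, -0.004, 0], "dr": [0, 0, 0], "claw": 0},
    {"travel": [0, -0.004, 0], "dr": [0, 0, 0], "claw": 0},
    {"travel": [0, -0.004, 0], "dr": [0, 0, 0], "claw": 0},
    {"travel": [0, -0.003, 0], "dr": [0, 0, 0], "claw": 0},
    {"travel": [0, -0.001, 0], "dr": [0, 0, 0], "claw": 0},
  ],
)

```text
time_s: 4.48
tool_pos: [549.8, -84.4, 137.3]
tcp_rot: [[0.165, 0.986, -0.0], [0.986, -0.165, 0.0], [0.0, -0.0, -1.0]]
ft_force: [3.1, -0.2, 0.3]
gripper_width: 11.2
grasp_force: 49.5
```

>>> play_rows(
  plan=[
    {"travel": [0, -0.001, 0], "dr": [0, 0, 0], "claw": 0},
    {"travel": [0, -0.003, 0], "dr": [0, 0, 0], "claw": 0},
    {"travel": [0, -0.004, 0], "dr": [0, 0, 0], "claw": 0},
    {"travel": [0, -0.004, 0], "dr": [0, 0, 0], "claw": 0},
    {"travel": [0, -0.004, 0], "dr": [0, 0, 0], "claw": 0},
    {"travel": [0, -0.004, 0], "dr": [0, 0, 0], "claw": 0},
    {"travel": [0, -0.004, 0], "dr": [0, 0, 0], "claw": 0},
    {"travel": [0, -0.004, 0], "dr": [0, 0, 0], "claw": 0},
    {"travel": [0, -0.004, 0], "dr": [0, 0, 0], "claw": 0},
    {"travel": [0, -0.004, 0], "dr": [0, 0, 0], "claw": 0},
    {"travel": [0, -0.003, 0], "dr": [0, 0, 0], "claw": 0},
    {"travel": [0, -0.001, 0], "dr": [0, 0, 0], "claw": 0},
    {"travel": [0, 0, 0], "dr": [0, 0, 0], "claw": 0},
    {"travel": [0, 0, 0], "dr": [0, 0, 0], "claw": 0},
  ],
)

```text
time_s: 5.65
tool_pos: [510.5, -77.8, 137.2]
tcp_rot: [[0.165, 0.986, -0.001], [0.986, -0.165, 0.0], [0.0, -0.001, -1.0]]
ft_force: [-3.1, 1.1, 2.1]
gripper_width: 10.9
grasp_force: 49.6
```

Run:
```python
from h import *
snap('wrist','w2');a=snap('side','side2');t=snap('top','top2')
c=a['frame'][150:260,235:435]; cv2.imwrite('pics/side2c.png',cv2.resize(c,None,fx=4,fy=4,interpolation=cv2.INTER_CUBIC))
o=robot.observe();print(o['tool_pos'],o['ft_force'],o['wrist_torque'],o['grasp_force'])
```

```text
[510.69082682 -77.87057452 137.15724955] [-3.1636327  -0.00954611  1.20982389] [ 0.0997713   0.3140507  -0.02849708] 49.5232880115509
```

View pics/side2c.png

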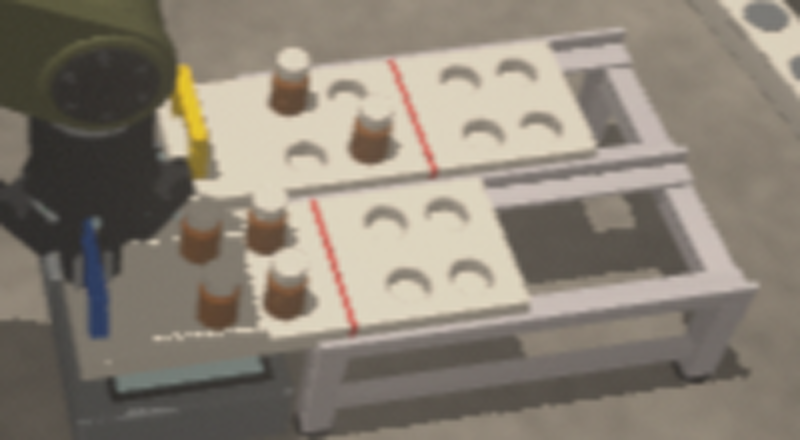

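View pics/w2.png

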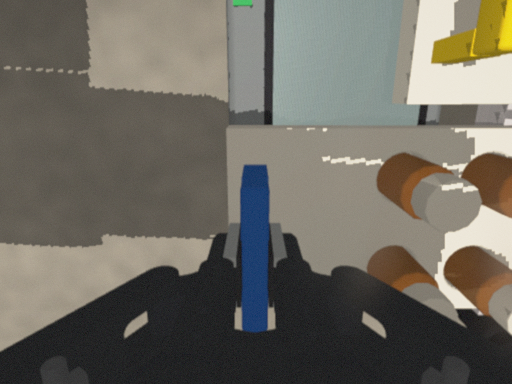

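Run:
```python
from h import *
a=load('side2')['frame'][215:261,305:345]; b=load('top2')['frame'][110:170,270:310]
f=lambda c:cv2.resize(c,None,fx=9.5,fy=9.5,interpolation=cv2.INTER_CUBIC)
A,B=f(a),f(b); H=max(A.shape[0],B.shape[0]); pad=lambda c:cv2.copyMakeBorder(c,0,H-c.shape[0],0,20,0)
cv2.imwrite('pics/edge.png',np.hstack([pad(A),pad(B)])); print(A.shape,B.shape)
s=load('side2');C=lambda u,v:(235+(u+.5)/4-.5,150+(v+.5)/4-.5)
x=np.array([658.9,-44.8]);t=-.1592;R=np.array([[np.cos(t),-np.sin(t)],[np.sin(t),np.cos(t)]])
for n,p,z in (('lineL',(313,201),118.),('lineR',(355,331),118.),('lipF',(313,345),112.),('lipRearR',(755,287),112.),('lipRearL',(625,32),112.),('backR',(527,303),118.),('backL',(485,180),118.)):
  print(n,(R.T@(px(s,*C(*p),z)[:2]-x)).round(1))
```

```text
(437, 380, 3) (570, 380, 3)
lineL [27.2 -5.3]
lineR [  25.8 -115.6]
lipF [  -2.2 -117.8]
lipRearR [ 299.4 -122.7]
lipRearL [303.4 118.4]
backR [ 143.3 -113.3]
backL [150.   -7.6]
```

View pics/edge.png

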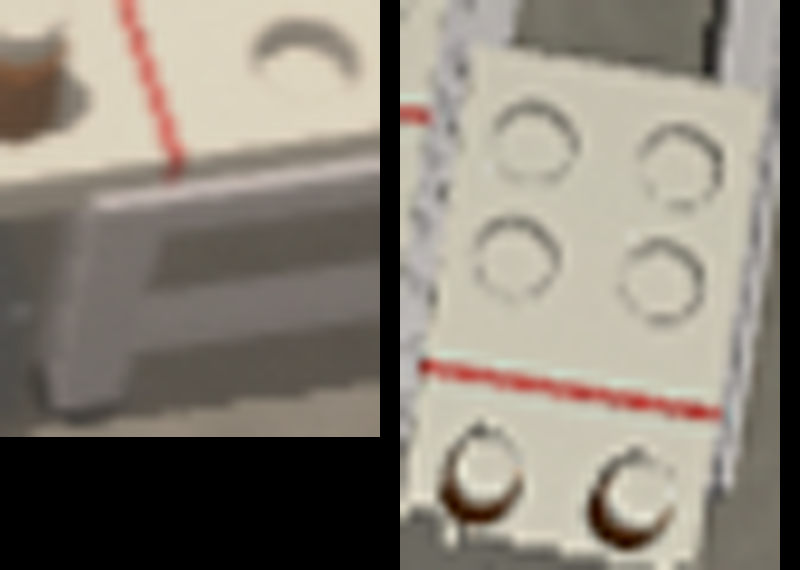

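Side half: the lip's front corner is at (92,200) and the line's right end at (176,158). Top half: the line runs (425,366) to (720,413), and the lip ends at about (728,488).

Run:
```python
from h import *
t=-.1592;R=np.array([[np.cos(t),-np.sin(t)],[np.sin(t),np.cos(t)]]);x=np.array([658.9,-44.8])
def q(s,o,p,z): return (R.T@(px(s,*[o[i]+(p[i]+.5)/9.5-.5 for i in (0,1)],z)[:2]-x)).round(1)
s=load('side2');o=(305,215);print('side lip',q(s,o,(92,200),112.),'line',q(s,o,(176,160),118.))
s=load('top2');o=(270,110);print('top lip',q(s,o,(328,488),112.),'line',q(s,o,(320,413),118.),q(s,o,(27,366),118.))
```

```text
side lip [   1.5 -117.5] line [  25.9 -112.5]
top lip [  -0.2 -121.3] line [  25.2 -113.8] [25.4 -7. ]
```

>>> play_rows(
  plan=[
    {"travel": [0, -0.001, 0], "dr": [0, 0, 0], "claw": 0},
    {"travel": [0, -0.002, 0], "dr": [0, 0, 0], "claw": 0},
    {"travel": [0, -0.003, 0], "dr": [0, 0, 0], "claw": 0},
    {"travel": [0, -0.003, 0], "dr": [0, 0, 0], "claw": 0},
    {"travel": [0, -0.003, 0], "dr": [0, 0, 0], "claw": 0},
    {"travel": [0, -0.003, 0], "dr": [0, 0, 0], "claw": 0},
    {"travel": [0, -0.003, 0], "dr": [0, 0, 0], "claw": 0},
    {"travel": [0, -0.002, 0], "dr": [0, 0, 0], "claw": 0},
    {"travel": [0, -0.001, 0], "dr": [0, 0, 0], "claw": 0},
    {"travel": [0, 0, 0], "dr": [0, 0, 0], "claw": 0},
    {"travel": [0, 0, 0], "dr": [0, 0, 0], "claw": 0},
    {"travel": [0, 0, 0], "dr": [0, 0, 0], "claw": 0},
  ],
)

```text
time_s: 6.8
tool_pos: [489.9, -74.4, 137.2]
tcp_rot: [[0.165, 0.986, -0.001], [0.986, -0.165, 0.0], [0.0, -0.001, -1.0]]
ft_force: [-3.5, 0.5, 0.1]
gripper_width: 11.2
grasp_force: 49.4
```

Run:
```python
from h import *
s=snap('side','side3');t=snap('top','top3')
a=s['frame'][200:246,295:335]; b=t['frame'][125:173,270:310]
f=lambda c:cv2.resize(c,None,fx=9.5,fy=9.5,interpolation=cv2.INTER_CUBIC)
A,B=f(a),f(b); H=max(A.shape[0],B.shape[0]); pad=lambda c:cv2.copyMakeBorder(c,0,H-c.shape[0],0,20,0)
cv2.imwrite('pics/edge3.png',np.hstack([pad(A),pad(B)]))
o=robot.observe();print(o['tool_pos'],o['ft_force'],o['wrist_torque'],o['grasp_force'])
```

```text
[490.00882866 -74.38472023 137.176711  ] [-2.81739566  0.74457638  0.19360643] [ 0.07132781  0.30216113 -0.00297016] 49.35241878032684
```

View pics/edge3.png

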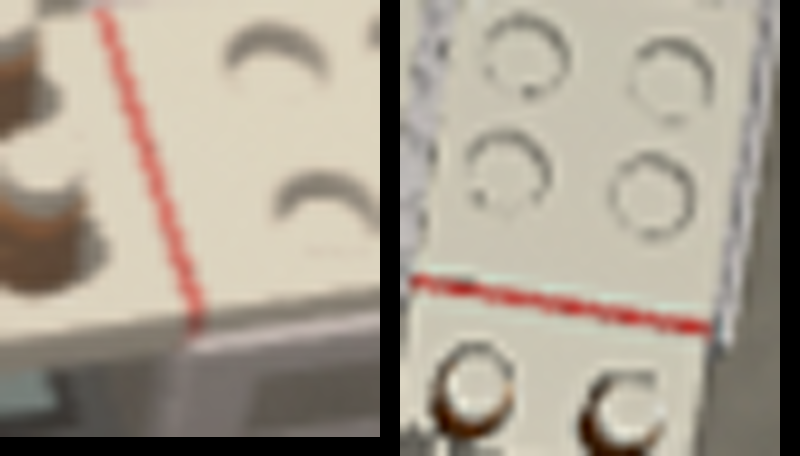

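Side half: line end (200,305), lip corner (188,347). Top half: line (415,282) to (710,328), lip end about (722,345).

Run:
```python
from h import *
t=-.1592;R=np.array([[np.cos(t),-np.sin(t)],[np.sin(t),np.cos(t)]]);x=np.array([658.9,-44.8])
def q(s,o,p,z): return (R.T@(px(s,*[o[i]+(p[i]+.5)/9.5-.5 for i in (0,1)],z)[:2]-x)).round(1)
s=load('side3');o=(295,200);print('side lip',q(s,o,(188,347),112.),'line',q(s,o,(200,305),118.))
s=load('top3');o=(270,125);print('top lip',q(s,o,(322,345),112.),'line',q(s,o,(310,328),118.),q(s,o,(15,282),118.))
```

```text
side lip [   1.4 -119. ] line [   6.6 -110. ]
top lip [  -0.4 -119.1] line [   3.9 -113.3] [ 3.6 -6. ]
```

Both views put the line about 4.5 mm short, so I pull 4 mm more.

>>> play_rows(
  plan=[
    {"travel": [0, -0.001, 0], "dr": [0, 0, 0], "claw": 0},
    {"travel": [0, -0.0015, 0], "dr": [0, 0, 0], "claw": 0},
    {"travel": [0, -0.0015, 0], "dr": [0, 0, 0], "claw": 0},
    {"travel": [0, 0, 0], "dr": [0, 0, 0], "claw": 0},
    {"travel": [0, 0, 0], "dr": [0, 0, 0], "claw": 0},
    {"travel": [0, 0, 0], "dr": [0, 0, 0], "claw": 0},
    {"travel": [0, 0, 0], "dr": [0, 0, 0], "claw": 0},
    {"travel": [0, 0, 0], "dr": [0, 0, 0], "claw": 0},
  ],
)

```text
time_s: 7.57
tool_pos: [486.0, -73.8, 137.2]
tcp_rot: [[0.165, 0.986, -0.001], [0.986, -0.165, 0.0], [0.0, -0.001, -1.0]]
ft_force: [-2.8, 0.8, 0.6]
gripper_width: 10.8
grasp_force: 49.4
```

Run:
```python
from h import *
s=snap('side','side4');t=snap('top','top4')
a=s['frame'][160:260,235:335]; b=t['frame'][110:210,230:330]
f=lambda c:cv2.resize(c,None,fx=3.9,fy=3.9,interpolation=cv2.INTER_CUBIC)
cv2.imwrite('pics/fin.png',np.hstack([f(a),f(b)]))
# level: fit plane to white board top in top depth
hsv=cv2.cvtColor(t['frame'],cv2.COLOR_BGR2HSV); P=[]
for v in range(100,190):
  for u in range(265,305):
    p=px(t,u,v)
    q=p[:2]-[658.9,-44.8]; c,n=np.cos(-.1592),np.sin(-.1592); X=c*q[0]+n*q[1];Y=-n*q[0]+c*q[1]
    if -180<X<120 and -108<Y<-13 and 108<p[2]<128: P.append((X,Y,p[2]))
P=np.array(P);A=np.c_[P[:,:2],np.ones(len(P))]
for _ in range(4):
  k=np.linalg.lstsq(A,P[:,2],rcond=None)[0]; m=abs(A@k-P[:,2])<3; A,P=A[m],P[m]
print(len(P),'tilt deg',np.degrees(k[:2]),'z at edge',k[2]+k[1]*-60)
o=robot.observe();print(o['tool_pos'],o['ft_force'],o['grasp_force'])
```

```text
998 tilt deg [0.00839786 0.22816727] z at edge 117.77274533663655
[486.07090988 -73.74980982 137.21261743] [-2.99980035  0.09714988  0.5880837 ] 49.31658625602722
```

View pics/fin.png

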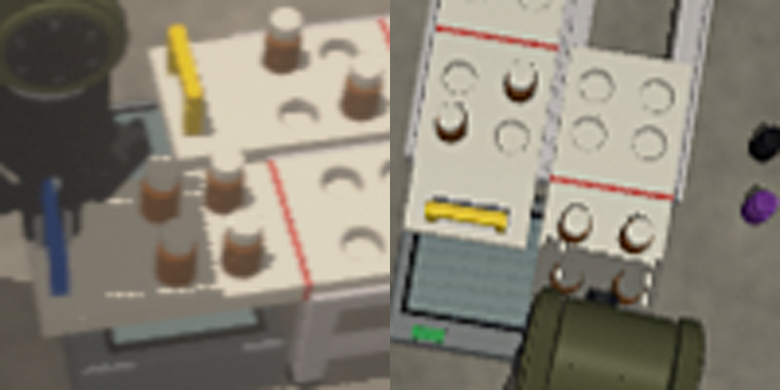

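The view shows the board level, its line (550,178)–(672,196) at the lip's end (682,197), all four vials seated, and the yellow board unmoved. I'm handing it in.

```bash
python3 -c "
from bench import order; print(order.job_done())"
```

```text
the job is handed in; nothing more can be done
None
```

The blue board is drawn out with its red line within about 1–2 mm of the stand's front edge by my camera measurements. It is level and still held at about 49 N with all four vials seated, and the job is handed in; no verdict came back.

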